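# Refit a backup battery and lock its lid with a quarter-turn stud

## Robot

A 6-joint arm with a two-finger parallel gripper is mounted at the origin on the work surface. World frame = base frame: x ahead of the robot, y to its left, z up, the work surface at z = 0. Lengths are in m, angles in rad, forces in N, time in s.
With the tool pointing down it reaches from about 0.375 to 0.9 m from the base axis. Payload 3.1 kg.
Tool frame: the origin (TCP) lies where the fingers leave the gripper's body, on its centre line; the fingertips stand manip.tip_reach ahead of it and the grasp point (between the pads) lies 54 mm ahead of it (manip.tip_reach is the distance from the TCP to the fingertips, in m); z points along the fingers, y is the direction in which the jaws open and shut (so a half turn about z gives the same grasp; the last joint's range is limited). The gripper opens to 85 mm and grips with 20 to 120 N. Pads are 22 mm wide; open, the fingers measure 114 mm over their backs; the gripper's body (76 mm by 85 mm) begins 54 mm behind the grasp point. The pads swing forward as they close: fully open they stand 13 mm farther back than shut.
Start: joints at [0.984, 0.527, 1.433, -0, 1.181, -0.178], TCP at [0.248, 0.573, 0.304] pointing down, gripper open.
Joint ranges: [-3.08, 3.08], [-0.75, 2.2], [0.22, 2.44], [-1.43, 4.57], [0, 2.65], [-2.85, 2.85]. Speed limits (rad/s): [2.79, 2.79, 3.14, 3.14, 3.14, 3.14].

## Interface

Orientations are given as a unit quaternion [x, y, z, w].
In Python, from station import manip, cams, order gives the robot as it stands. The module is installed in compiled form; this text tells all that it offers.
- The arm moves only by the tool drive_tool, never from a script. Its arguments are lists of equal length, an entry for each row: "linear": the shift along the tool's x, y, z in mm, a list of three; "rot": the turn, a rotation vector about the tool's x, y, z in degrees, a list of three; "hand": the finger opening in mm, from 0 to 85.4. A call has 1 to 20 rows; each row shifts and turns the pose as measured when the row begins, along the tool's axes as they then stand; what a row does not reach is not made up. A row lasts 1/12 s, in which the tool goes at most 41.7 mm and 7.16 degrees, less where a joint would pass 70% of its speed; a pose out of reach is approached as far as the arm can. A call with a gripper value outside its range is refused whole. The fingers move at their own pace and stop on an object; "force" is the grip in N (left out, the last holds). Time passes only in rows, so rows that do not move let the fingers close. It gives the time, the measured TCP pose, the force and the opening at its end, in the units of the state.
- manip.sense(): the state, without advancing time (a new reading comes with each control period).
- cams.snapshot(name): name is "scene" or "top" or "wrist"; returns the picture (400x640x3 uint8, red, green, blue); there is no depth.
- cams.camera_model(name): a dict with "vfov" (degrees; the focal length in pixels is half the picture's height over the tangent of half this angle, whatever the lens; pixels are square), "cx", "cy" (the principal point, pixels), "rvec" (rotation vector, rad) and "tvec" (3), from world to camera coordinates, as OpenCV has them. Camera axes: x right, y down, z forward; pixel columns grow to the right and rows downward; lengths in m; the calibration is good to about 2 mm. A picture is of the moment at which its call begins: read the wrist's pose just before it. camera_model takes no time and is no camera call; for the wrist camera it gives the pose at the moment of the call.
- order.sign_off(): hands the job in, once; it reports no verdict.
Trained networks look in the newest picture that a camera, given by its name, has taken for a name from the list of things; names that differ only in an ending like _2 or _b are one class to them, and where a whole thing is asked for, a point or a joint stands for the part that bears it (a point fixed in the world has none). Each returns a list of dicts, best first, with "score" (0 to 1); they miss things now and then, are a little off and sometimes report something else, mostly with a low value. They report only what shows in the picture. A call takes as long as a camera call.
- cams.regions_of(label, camera): "pixels" (400x640 bool, what is visible of it) and "rect" ([left, top, right, bottom] in pixels, round what is visible of it).
- cams.spot_point(label, camera): "at" ([column, row] in pixels: a listed point, or the origin of a listed thing).
The state is a dict: "t": time; "q": joint angles; "qd": joint speeds; "tau": joint torques, N m; "tcp_pos": TCP position; "tool_rot": TCP orientation; "force": force on the tool from outside, world axes, zero at the start; "ft_torque": the same for the moment, N m; "finger_gap": opening from 0.0 (shut) to 1.0 (fully open).
Only numpy, scipy, OpenCV 4.12 (cv2) and the standard library are available. Lean on these libraries where they do the work, as an engineer would, in place of code of your own. Each camera call takes 0.05 s, during which the arm holds its last target. There are 200 camera calls.

## Task

Lower the blue battery pack gently into the open bay of the grey cabinet (do not drop it), then swing the red lid fully shut. Lock the lid with its yellow quarter-turn stud: press the head down, turn it ninety degrees clockwise and let it rise until it catches. Leave the other parts on the bench where they are.

Things in the scene. Friction and masses are not known exactly. Their poses are not given: they have to be found in the camera images.
- cabinet: Grey steel cabinet fixed to the bench, 100 (x) x 182 (y) x 80 (z) mm, walls and floor 5 mm, open on top; two bolted feet, 6 mm high, reach 16 mm out of its -x and +x sides. Origin: centre of the underside; z up; y points to the hinge side. The larger compartment on the +y side is the battery bay; the 56 mm long pocket at the -y end (axis at x 0, y -58 mm) holds the steel keeper plate that the stud locks under.
- bay_floor (a point): Centre of the battery bay's floor (axes as the cabinet's), 5 mm above the bench. The bay is 90 mm (x) by 112 mm (y) inside and 75 mm deep to the rim at 80 mm above the bench.
- lid (a joint): Hinge angle (rad) of the red lid: 0 is fully shut, 2.1 fully open; it starts past upright (1.65 to 2.0), leaning away over the +y side. The hinge is stiff: the lid stays where it is left, and about 5 N at the tab moves it (more if pushed obliquely).
- lid_hinge (a point): Middle of the hinge line, which runs along the cabinet's x at its +y top edge (y +91 mm, z 80 mm in the cabinet's frame). Its axes are the lid's: with the lid shut they equal the cabinet's, and the lid reaches from here along -y. The lid is 100 mm wide (x), 182 mm long, 8 mm thick (its underside in the hinge plane), with a 60 mm wide, 34 mm long aluminium tab continuing its free end, so the tab's tip is 216 mm from the hinge.
- lid_tab (a point): Centre of the outer face of the aluminium tab on the lid's free end, 199 mm from the hinge line (the upper face, 88 mm above the bench, when the lid is shut; with the lid open this face looks away from the bay). Push here to swing the lid.
- stud_turn (a joint): Turn (rad) of the stud head: 0 unlocked (yellow bar along the hinge line, towards the white marks), grows clockwise seen from above (lid shut), stop at 1.60. With the lid shut the keeper blocks turning beyond about 0.15 unless the head is held 7 mm or more down; past about 1.42 it catches. It has slight friction and stays put when left; forcing it round undepressed damages it.
- stud_press (a joint): How far the stud head is pressed down (m): 0 up, 0.010 fully down. A spring returns it: 5 N to start, 9 N fully down. Once turned and released it rises into the catch and rests at about 0.003; released part-turned it stays at 0.006 to 0.007.
- stud_grip (a point): Centre of the stud head's yellow grip bar, on the turning axis, 149 mm from the hinge line. The bar is 48 mm long (along this point's x), 14 mm wide (its y) and 24 mm high, on a black disc 52 mm across whose upper face is 12 mm below this point. With the lid shut and the stud up, this point is 117 mm above the bench; the disc's underside is 11 mm over the lid.
- battery: Loose blue battery pack with a white band, standing upright on the bench, about 0.45 kg (0.35 to 0.6). Body 66 (x) x 92 (y) x 45 (z) mm with a black grip rib on top, 20 mm wide (x), 70 mm long (y), 25 mm high, so 70 mm high in all. Origin: centre of the underside, z up. Its long side goes along the bay's y, either way round.
- coupling: Green shaft coupling, a bystander standing on the bench, 48 mm across, 54 mm high; origin at the centre of the underside.
- air_cylinder: Aluminium air cylinder with dark end caps, a bystander lying on the bench, 112 x 40 x 38 mm plus a 49 mm rod at its +x end; origin under its middle.
- sensor: Black sensor block on a 50 x 70 mm steel foot, a bystander, 56 mm high; origin at the centre of the underside.

How it is judged:
By the outcome, as a careful person would: the job done as asked, in the order asked, and still so for the second after the job is handed in, with the robot touching nothing.
It also fails if it takes over 72 s, if anything falls off the work surface, if the arm or the gripper's body presses on something with over 40 N, if the wrist force passes 120 N, or if a joint passes its speed limit or range.

## Working session

There is one attempt and no reset: what is moved stays moved. The work goes in short steps, Python scripts to look and compute and a tool call to move; the robot and the scene stay as the last step left them, time stands still between calls to the robot, and variables do not carry over. Pictures are saved under pics/ and viewed, about 8 in all and at most 12, crops included, and the job is handed in when it is done.

Besides the shell and the picture viewer there is one more tool, called after "Request:" as a command line: name --argument value ..., lists and objects as JSON in quotes. drive_tool: Moves the arm, as the interface text tells. Its arguments: {"type":"object","properties":{"linear":{"type":"array","items":{"type":"array","items":{"type":"number"}}},"rot":{"type":"array","items":{"type":"array","items":{"type":"number"}}},"hand":{"type":"array","items":{"type":"number"}},"force":{"type":"number"}},"required":["linear","rot","hand"]}

```bash
mkdir -p pics; cat > h.py <<'E'
import numpy as np, cv2
from scipy.spatial.transform import Rotation as R
from station import manip, cams, order
def cam(n):
    m=cams.camera_model(n); f=200/np.tan(np.radians(m['vfov'])/2)
    K=np.array([[f,0,m['cx']],[0,f,m['cy']],[0,0,1]]); return K,R.from_rotvec(np.ravel(m['rvec'])).as_matrix(),np.ravel(m['tvec'])
def ray(c,px):
    K,Rm,t=c; d=Rm.T@np.linalg.inv(K)@np.array([px[0],px[1],1.]); return -Rm.T@t,d/np.linalg.norm(d)
def onz(c,px,z):
    o,d=ray(c,px); return o+d*(z-o[2])/d[2]
def proj(c,P):
    K,Rm,t=c; p=(np.atleast_2d(P)@Rm.T+t)@K.T; return p[:,:2]/p[:,2:]
def tri(obs):
    A=np.zeros((3,3));b=np.zeros(3)
    for c,px in obs:
        o,d=ray(c,px);M=np.eye(3)-np.outer(d,d);A+=M;b+=M@o
    return np.linalg.solve(A,b)
def shot(n,fn=None):
    im=cams.snapshot(n); 
    if fn: cv2.imwrite('pics/'+fn,im[:,:,::-1])
    return im
def tool(Pw,s=None):
    s=s or manip.sense(); return R.from_quat(s['tool_rot']).inv().apply(np.asarray(Pw)-s['tcp_pos'])*1000
E
python3 - <<'E'
from h import *
print(manip.tip_reach, manip.sense())
cs={}
ims=[]
for n in ('top','scene'):
    ims.append(shot(n)); cs[n]=cam(n); print(n,-cs[n][1].T@cs[n][2], cs[n][0][0,0])
    for l in ('cabinet','bay_floor','lid_hinge','lid_tab','stud_grip','battery','coupling','air_cylinder','sensor'):
        r=cams.spot_point(l,n)
        print(n,l,[(np.round(x['at'],1).tolist(),round(x['score'],2)) for x in r[:2]], onz(cs[n],r[0]['at'],0).round(3) if r else '')
cv2.imwrite('pics/a.png',np.vstack(ims)[:,:,::-1])
E
```

```text
0.0726 {'t': 0.0, 'q': array([ 9.83506286e-01,  5.28477082e-01,  1.43395628e+00, -3.53249704e-05,
        1.18139502e+00, -1.78492713e-01]), 'qd': array([ 0.00013377, -0.00047735, -0.00070179, -0.00159637,  0.00093776,
        0.00036118]), 'tau': array([-5.49194738e-04, -4.42350698e+01, -1.78018320e+01, -2.51341407e-04,
        8.57577834e-03,  7.52658480e-06]), 'tcp_pos': array([0.2480869 , 0.57301454, 0.30290957]), 'tool_rot': array([ 2.02971668e-01,  9.79183973e-01, -1.04302033e-03, -4.02488805e-04]), 'force': array([ 0.25276688,  0.52745591, -0.38195318]), 'ft_torque': array([ 0.03671813, -0.0067812 ,  0.04432157]), 'finger_gap': 0.9984813476846388}
top [ 0.42791696 -0.02248915  1.38939687] 518.847516759547
top cabinet [([323.5, 218.8], 0.82)] [0.563 0.015 0.   ]
top bay_floor [([316.9, 218.8], 0.92)] [0.563 0.033 0.   ]
top lid_hinge [([291.8, 210.2], 0.89)] [0.586 0.101 0.   ]
top lid_tab [([253.1, 195.2], 0.76)] [0.626 0.207 0.   ]
top stud_grip [([256.4, 196.3], 0.46)] [0.623 0.198 0.   ]
top battery [([453.8, 259.0], 0.9), ([324.9, 220.1], 0.5)] [ 0.459 -0.331  0.   ]
top coupling [([381.8, 167.0], 0.86)] [ 0.706 -0.142  0.   ]
top air_cylinder [([428.6, 175.7], 0.81)] [ 0.682 -0.268  0.   ]
top sensor [([216.6, 265.1], 0.64)] [0.437 0.3   0.   ]
scene [1.18893161 0.56761935 0.79038058] 445.3222586052119
scene cabinet [([323.3, 234.0], 0.78)] [ 0.554 -0.005  0.   ]
scene bay_floor [([332.0, 243.9], 0.9)] [0.567 0.037 0.   ]
scene lid_hinge [([344.4, 229.5], 0.78)] [0.505 0.026 0.   ]
scene lid_tab [([368.4, 174.7], 0.59)] [ 0.263 -0.077  0.   ]
scene stud_grip [([372.1, 201.0], 0.74)] [0.36  0.009 0.   ]
scene battery [([263.3, 175.0], 0.61)] [ 0.475 -0.322  0.   ]
scene coupling [] 
scene air_cylinder [([223.5, 214.8], 0.79)] [ 0.676 -0.264  0.   ]
scene sensor [([453.0, 266.6], 0.73)] [ 0.437  0.305 -0.   ]
```

View pics/a.png

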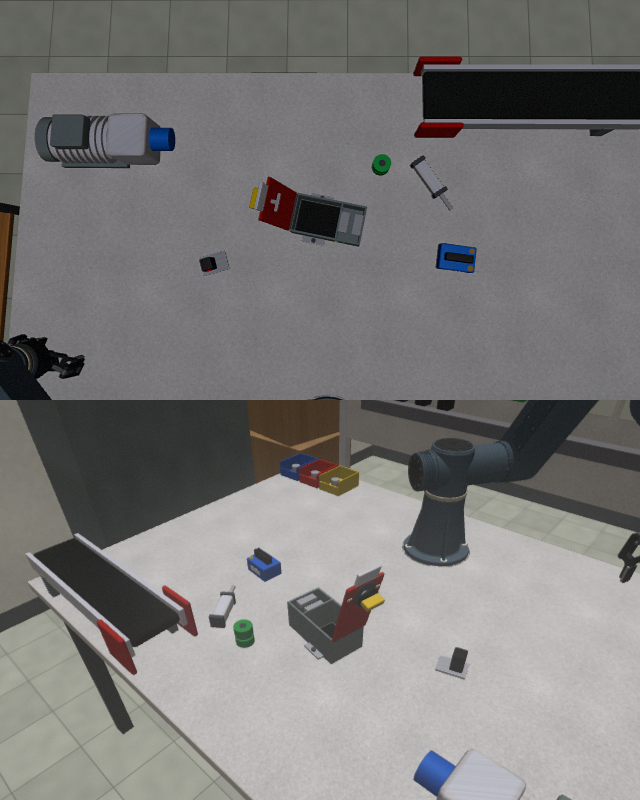

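The cabinet with the lid leaning open is at about (320,218) in the top view, and the battery is at (456,258) with its long side nearly along world y. The coupling, cylinder and sensor are clear of the route. Next I fit the cabinet and lid pose and get the battery's rough yaw.

```bash
cat >> h.py <<'E'
from scipy.optimize import least_squares
def model(p):
    x,y,a,th=p; c,s=np.cos(a),np.sin(a)
    W=lambda q:np.array([x+c*q[0]-s*q[1],y+s*q[0]+c*q[1],q[2]])
    L=lambda r,n:W([0,.091-r*np.cos(th)+n*np.sin(th),.08+r*np.sin(th)+n*np.cos(th)])
    return dict(cabinet=W([0,0,0]),bay_floor=W([0,.030,.005]),lid_hinge=W([0,.091,.08]),lid_tab=L(.199,.008),stud_grip=L(.149,.037))
def fit(obs,p0=(.563,.015,-.2,1.8)):
    f=lambda p:np.concatenate([(proj(c,model(p)[l])[0]-px) for c,l,px in obs])
    r=least_squares(f,p0,loss='soft_l1',f_scale=2); return r.x,f(r.x).reshape(-1,2)
E
python3 - <<'E'
from h import *
T,S=cam('top'),cam('scene')
obs=[(T,'cabinet',(323.5,218.8)),(T,'bay_floor',(316.9,218.8)),(T,'lid_hinge',(291.8,210.2)),(T,'lid_tab',(253.1,195.2)),(T,'stud_grip',(256.4,196.3)),
(S,'cabinet',(323.3,234)),(S,'bay_floor',(332,243.9)),(S,'lid_hinge',(344.4,229.5)),(S,'lid_tab',(368.4,174.7)),(S,'stud_grip',(372.1,201))]
p,r=fit(obs);print(p.round(4),r.round(1).tolist())
for k,v in model(p).items():print(k,v.round(4))
print('bat',tri([(T,(453.8,259)),(S,(263.3,175))]))
shot('top'); m=cams.regions_of('battery','top')[0]; print(m['rect'],m['score'])
r=cv2.minAreaRect(np.argwhere(m['pixels'])[:,::-1].astype(np.float32)); b=cv2.boxPoints(r)
print([onz(T,q,.045)[:2].round(4).tolist() for q in b])
E
```

```text
[ 0.5605  0.004  -0.1816  1.8136] [[4.1, 1.0], [-0.3, -1.3], [0.2, -0.1], [6.4, 0.2], [-0.2, 1.3], [0.8, 2.7], [-0.6, -2.3], [3.4, 3.1], [-0.1, 2.1], [0.0, 1.4]]
cabinet [0.5605 0.004  0.    ]
bay_floor [0.5659 0.0335 0.005 ]
lid_hinge [0.5769 0.0935 0.08  ]
lid_tab [0.587  0.1482 0.2712]
stud_grip [0.5899 0.1641 0.2157]
bat [ 0.46065998 -0.33601551 -0.01466005]
[435.3, 244.3, 476.8, 272.6] 0.96
[[0.4331, -0.2691], [0.5011, -0.2785], [0.4897, -0.3793], [0.422, -0.3693]]
```

Request:
drive_tool --linear '[[-27, -18, -10], [-27, -18, -10], [-27, -18, -10], [-27, -18, -10], [-27, -18, -10], [-27, -18, -10], [-27, -18, -10], [-27, -18, -10], [-27, -18, -10], [-27, -18, -10], [-19.5, -32.5, 0], [-19.5, -32.5, 0], [-19.5, -32.5, 0], [-19.5, -32.5, 0], [-19.5, -32.5, 0], [-19.5, -32.5, 0], [-19.5, -32.5, 0], [-19.5, -32.5, 0]]' --rot '[[0, 0, 0], [0, 0, 0], [0, 0, 0], [0, 0, 0], [0, 0, 0], [0, 0, 0], [0, 0, 0], [0, 0, 0], [0, 0, 0], [0, 0, 0], [0, 0, 0], [0, 0, 0], [0, 0, 0], [0, 0, 0], [0, 0, 0], [0, 0, 0], [0, 0, 0], [0, 0, 0]]' --hand '[85, 85, 85, 85, 85, 85, 85, 85, 85, 85, 85, 85, 85, 85, 85, 85, 85, 85]'

```text
t: 2.6
tcp_pos: [0.4761, -0.0173, 0.41]
tool_rot: [0.195, 0.981, 0.003, 0.006]
force: [0.5, -0.3, -0.5]
finger_gap: 1.0
```

Request:
drive_tool --linear '[[-14, -32.5, 0], [-14, -32.5, 0], [-14, -32.5, 0], [-14, -32.5, 0], [-14, -32.5, 0], [-14, -32.5, 0], [-14, -32.5, 0], [-14, -32.5, 0], [0, 0, 0], [0, 0, 10], [0, 0, 10], [0, 0, 10], [0, 0, 10], [0, 0, 10], [0, 0, 10], [0, 0, 10], [0, 0, 10], [0, 0, 10], [0, 0, 10], [0, 0, 10]]' --rot '[[0, 0, 0], [0, 0, 0], [0, 0, 0], [0, 0, 0], [0, 0, 0], [0, 0, 0], [0, 0, 0], [0, 0, 0], [0, 0, 0], [0, 0, 6.65], [0, 0, 6.65], [0, 0, 6.65], [0, 0, 6.65], [0, 0, 6.65], [0, 0, 6.65], [0, 0, 6.65], [0, 0, 6.65], [0, 0, 6.65], [0, 0, 6.65], [0, 0, 6.65]]' --hand '[85, 85, 85, 85, 85, 85, 85, 85, 85, 85, 85, 85, 85, 85, 85, 85, 85, 85, 85, 85]'

```text
t: 4.27
tcp_pos: [0.48, -0.3252, 0.2991]
tool_rot: [0.766, 0.642, 0.007, 0.011]
force: [-0.1, 0.4, 0.1]
finger_gap: 0.995
```

```bash
cat > bat.py <<'E'
from h import *
import sys
s=manip.sense(); print(s['t'],s['tcp_pos'],R.from_quat(s['tool_rot']).as_matrix().round(3).tolist())
shot('wrist',sys.argv[1]); W=cam('wrist')
r=cams.spot_point('battery','wrist'); print('spot',[(x['at'],x['score'],onz(W,x['at'],0)) for x in r[:1]])
m=cams.regions_of('battery','wrist')
if m:
    print(m[0]['rect'],m[0]['score']); b=cv2.boxPoints(cv2.minAreaRect(np.argwhere(m[0]['pixels'])[:,::-1].astype(np.float32)))
    print(b.round(0).tolist(),[onz(W,q,.045)[:2].round(4).tolist() for q in b])
E
python3 bat.py b.png
```

```text
4.2667 [ 0.47995761 -0.32519452  0.29910356] [[0.175, 0.984, 0.025], [0.985, -0.175, -0.007], [-0.003, 0.026, -1.0]]
spot [([293.4, 167.1], 0.57, array([ 0.45901595, -0.32356914,  0.        ]))]
[255.1, 126.4, 331.6, 227.4] 0.64
[[254.0, 130.0], [326.0, 126.0], [331.0, 224.0], [260.0, 228.0]] [[0.4357, -0.2745], [0.4988, -0.2828], [0.4875, -0.3763], [0.4187, -0.3672]]
```

View pics/b.png

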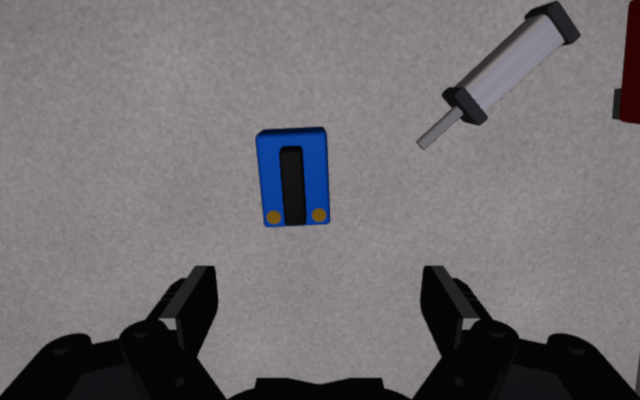

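The wrist view shows the battery upright, with the rib from (291,147) to (295,225). The cylinder is well off to the right.

```bash
cat >> h.py <<'E'
def todo(P,ang):
    """tool move (mm, rotvec deg) from now to TCP P, pointing down, tool-y heading ang deg"""
    s=manip.sense(); A=R.from_quat(s['tool_rot']); a=np.radians(ang)
    y=np.array([np.cos(a),np.sin(a),0]); z=np.array([0,0,-1.]); B=R.from_matrix(np.c_[np.cross(y,z),y,z])
    yy=A.as_matrix()[:,1]
    print('t',s['t'],'tcp',s['tcp_pos'].round(4),'head',np.degrees(np.arctan2(yy[1],yy[0])).round(1),'gap',round(s['finger_gap']*85.4,1),'F',s['force'].round(1))
    print('move',tool(P,s).round(1),'rot',np.degrees((A.inv()*B).as_rotvec()).round(1),' after rot move', (B.inv().apply(P-s['tcp_pos'])*1000).round(1))
E
python3 - <<'E'
from h import *
W=cam('wrist')
q=[onz(W,p,.07) for p in ((280,147),(302,147),(305,225),(284,225))]
for v in q: print(v.round(4))
f=(q[2]+q[3])/2; b=(q[0]+q[1])/2; c=(f+b)/2; d=b-f; ang=np.degrees(np.arctan2(d[1],d[0]))-90
print('len',np.linalg.norm(d),'wid',np.linalg.norm(q[0]-q[1]),c,'xhead',ang)
todo(np.array([c[0],c[1],.048+.0726]),ang)
E
```

```text
[ 0.4579 -0.2917  0.07  ]
[ 0.4761 -0.2948  0.07  ]
[ 0.4661 -0.3648  0.07  ]
[ 0.4474 -0.3615  0.07  ]
len 0.07059255735664237 wid 0.018471534122704792 [ 0.46188968 -0.32818831  0.07      ] xhead -8.356736723917408
t 4.4167 tcp [ 0.4796 -0.325   0.2989] head -9.5 gap 85.1 F [-0.6 -0.  -0.6]
move [ -5.7 -21.2 177.8] rot [ 1.4  0.1 -1.2]  after rot move [ -5.7 -17.1 178.3]
```

Request:
drive_tool --linear '[[0, 0, 0], [-3, -8.5, 10], [-3, -8.5, 20], [0, 0, 30], [0, 0, 30], [0, 0, 30], [0, 0, 20], [0, 0, 10], [0, 0, 0]]' --rot '[[1.4, 0.1, -1.2], [0, 0, 0], [0, 0, 0], [0, 0, 0], [0, 0, 0], [0, 0, 0], [0, 0, 0], [0, 0, 0], [0, 0, 0]]' --hand '[55, 55, 55, 55, 55, 55, 55, 55, 55]' --force 50

```text
t: 5.17
tcp_pos: [0.4689, -0.3349, 0.1552]
tool_rot: [0.746, 0.666, -0.0, 0.013]
force: [-0.7, -0.1, 0.9]
finger_gap: 0.643
```

```bash
python3 - <<'E'
from h import *
print(manip.tip_reach)
todo(np.array([.4619,-.3282,.056+.0726]),-8.4)
shot('wrist','c.png')
E
```

```text
0.0726
t 5.1667 tcp [ 0.4689 -0.3349  0.1552] head -6.5 gap 54.9 F [-0.7 -0.1  0.9]
move [ 6.4 -8.2 26.3] rot [1.1 1.  1.9]  after rot move [ 5.7 -7.9 26.6]
```

View pics/c.png

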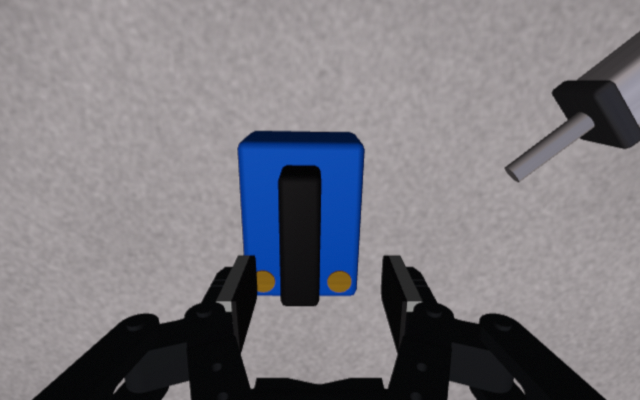

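The jaws are open around the rib, which spans columns 280–320. I'll correct the small offset and then descend.

Request:
drive_tool --linear '[[0, 0, 0], [3, -4, 0], [3, -4, 0], [0, 0, 0]]' --rot '[[1.1, 1.0, 1.9], [0, 0, 0], [0, 0, 0], [0, 0, 0]]' --hand '[55, 55, 55, 55]'

```text
t: 5.55
tcp_pos: [0.4641, -0.3296, 0.1615]
tool_rot: [0.756, 0.655, 0.0, 0.005]
force: [0.4, 0.7, -0.2]
finger_gap: 0.646
```

```bash
python3 - <<'E'
from h import *
todo(np.array([.4619,-.3282,.052+.0726]),-8.4)
E
```

```text
t 5.55 tcp [ 0.4641 -0.3296  0.1615] head -8.2 gap 55.2 F [ 0.4  0.7 -0.2]
move [ 1.3 -2.7 36.9] rot [0.5 0.4 0.2]  after rot move [ 1.  -2.4 36.9]
```

Request:
drive_tool --linear '[[1, -2.5, 10], [0, 0, 12], [0, 0, 10], [0, 0, 4], [0, 0, 0], [0, 0, 0]]' --rot '[[0.4, 0.3, 0.2], [0, 0, 0], [0, 0, 0], [0, 0, 0], [0, 0, 0], [0, 0, 0]]' --hand '[55, 55, 55, 55, 55, 55]'

```text
t: 6.05
tcp_pos: [0.4619, -0.3283, 0.1259]
tool_rot: [0.756, 0.654, 0.0, 0.004]
force: [0.0, -0.5, -0.6]
finger_gap: 0.642
```

```bash
python3 - <<'E'
from h import *
todo(np.array([.4619,-.3282,.052+.0726]),-8.4)
E
```

```text
t 6.05 tcp [ 0.4619 -0.3283  0.1259] head -8.3 gap 54.8 F [ 0.  -0.5 -0.6]
move [ 0.1 -0.   1.3] rot [0.3 0.3 0.1]  after rot move [ 0.1 -0.   1.3]
```

Well placed; now close.

Request:
drive_tool --linear '[[0, 0, 0], [0, 0, 0], [0, 0, 0], [0, 0, 0], [0, 0, 0], [0, 0, 0], [0, 0, 0], [0, 0, 0]]' --rot '[[0, 0, 0], [0, 0, 0], [0, 0, 0], [0, 0, 0], [0, 0, 0], [0, 0, 0], [0, 0, 0], [0, 0, 0]]' --hand '[10, 10, 10, 10, 10, 10, 10, 10]' --force 60

```text
t: 6.72
tcp_pos: [0.4618, -0.3284, 0.1262]
tool_rot: [0.756, 0.654, 0.0, 0.004]
force: [-0.7, -0.8, -1.6]
finger_gap: 0.216
```

Request:
drive_tool --linear '[[0, 0, -5], [0, 0, -10], [0, 0, -15], [0, 0, -20], [0, 0, -20], [0, 0, -20], [0, 0, -20], [0, 0, -20], [0, 0, -10], [0, 0, 0], [0, 0, 0]]' --rot '[[0, 0, 0], [0, 0, 0], [0, 0, 0], [0, 0, 0], [0, 0, 0], [0, 0, 0], [0, 0, 0], [0, 0, 0], [0, 0, 0], [0, 0, 0], [0, 0, 0]]' --hand '[10, 10, 10, 10, 10, 10, 10, 10, 10, 10, 10]'

```text
t: 7.63
tcp_pos: [0.4575, -0.3234, 0.2733]
tool_rot: [0.756, 0.654, -0.0, -0.004]
force: [-0.5, -0.3, -5.1]
finger_gap: 0.216
```

```bash
python3 - <<'E'
from h import *
p=(.5605,.004,-.1816,1.8136)
todo(np.r_[model(p)['bay_floor'][:2],.26],np.degrees(p[2]))
shot('scene'); m=cams.regions_of('battery','scene'); print(m and (m[0]['rect'],m[0]['score']))
E
```

```text
t 7.6333 tcp [ 0.4575 -0.3234  0.2733] head -8.3 gap 18.5 F [-0.5 -0.3 -5.1]
move [368.7  56.1  14.7] rot [-0.3 -0.3  2.1]  after rot move [370.6  42.1  13.3]
[]
```

Request:
drive_tool --linear '[[20, 3, 0], [34, 4, 0], [34, 4, 0], [34, 4, 0], [34, 4, 0], [34, 4, 0], [34, 4, 0], [20, 3, 0], [0, 0, 0], [0, 0, 0]]' --rot '[[0, 0, 2.1], [0, 0, 0], [0, 0, 0], [0, 0, 0], [0, 0, 0], [0, 0, 0], [0, 0, 0], [0, 0, 0], [0, 0, 0], [0, 0, 0]]' --hand '[10, 10, 10, 10, 10, 10, 10, 10, 10, 10]'

```text
t: 8.57
tcp_pos: [0.5284, -0.0789, 0.2603]
tool_rot: [0.771, 0.637, -0.005, -0.015]
force: [0.4, -0.6, -4.3]
finger_gap: 0.216
```

```bash
python3 - <<'E'
from h import *
p=(.5605,.004,-.1816,1.8136)
shot('wrist','d.png'); W=cam('wrist')
todo(np.r_[model(p)['bay_floor'][:2],.26],np.degrees(p[2]))
for l in ('cabinet','bay_floor','lid_hinge','lid_tab','stud_grip'):
    r=cams.spot_point(l,'wrist'); print(l,[(np.round(x['at'],1).tolist(),round(x['score'],2)) for x in r[:1]], proj(W,model(p)[l]).round(1))
x,y,a,_=p; c,s=np.cos(a),np.sin(a)
for q in ((-.05,-.091),(.05,-.091),(.05,.091),(-.05,.091)): print('rim',q,proj(W,[x+c*q[0]-s*q[1],y+s*q[0]+c*q[1],.08]).round(1))
E
```

```text
t 8.6167 tcp [ 0.5282 -0.079   0.2602] head -10.9 gap 18.3 F [-1.2 -0.3 -5.6]
move [117.6  15.8   1. ] rot [-1.7 -0.7 -0.5]  after rot move [117.5  16.8   0.2]
cabinet [([343.8, 85.5], 0.66)] [[345.6  78.7]]
bay_floor [([345.3, 44.5], 0.77)] [[346.3  40.8]]
lid_hinge [] [[353.5 -88.8]]
lid_tab [] [[  835.9 -5842.5]]
stud_grip [] [[  415.3 -1013.3]]
rim (-0.05, -0.091) [[281.1 205. ]]
rim (0.05, -0.091) [[416.5 205.2]]
rim (0.05, 0.091) [[439.3 -90.9]]
rim (-0.05, 0.091) [[269.  -86.8]]
```

View pics/d.png

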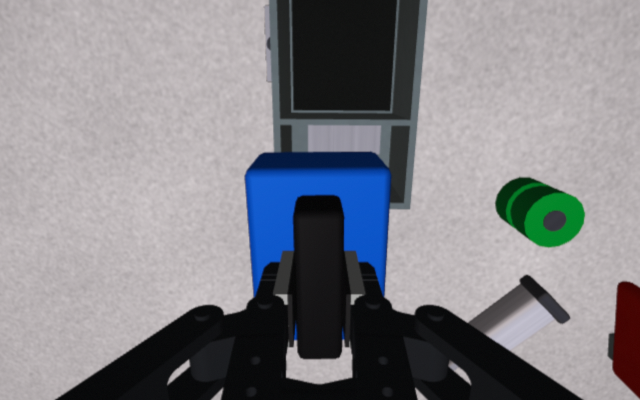

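The battery hangs straight. Of the cabinet rim I can see the right corner at (410,209), the left edge from (272,0) to (277,120), the right edge from (427,0) to (416,120), and the partition near row 122. I'll refine the cabinet pose from those.

```bash
python3 - <<'E'
from h import *
W=cam('wrist')
G=cv2.cvtColor(cv2.imread('pics/d.png'),cv2.COLOR_BGR2GRAY).astype(int)
for r in (5,60,130,190): print(r,'L',G[r,262:296].tolist(),'R',G[r,395:435].tolist())
print('col340',G[100:135,340].tolist(), 'col402', G[195:218,402].tolist())
P=lambda u,v:onz(W,(u,v),.08)
for u,v in ((272,0),(277,120),(427,0),(416,120),(410,209),(346,119),(346,124)): print((u,v),P(u,v)[:2].round(4))
E
```

```text
5 L [190, 189, 177, 154, 145, 141, 132, 113, 103, 102, 103, 103, 103, 101, 88, 55, 37, 36, 36, 35, 36, 35, 35, 35, 34, 34, 39, 73, 92, 70, 36, 19, 19, 18] R [23, 51, 85, 90, 59, 43, 40, 41, 41, 41, 41, 42, 42, 41, 42, 41, 42, 42, 41, 42, 43, 43, 43, 47, 76, 96, 101, 102, 102, 102, 102, 108, 148, 173, 177, 176, 175, 176, 176, 175]
60 L [189, 188, 186, 172, 156, 153, 154, 152, 143, 118, 108, 107, 107, 107, 107, 103, 71, 45, 38, 38, 37, 37, 37, 37, 36, 36, 36, 42, 76, 94, 72, 36, 21, 19] R [76, 52, 44, 43, 43, 42, 44, 44, 45, 45, 44, 45, 45, 44, 44, 45, 44, 44, 45, 52, 91, 105, 107, 107, 106, 107, 108, 128, 172, 186, 187, 188, 188, 189, 191, 192, 190, 188, 187, 187]
130 L [190, 191, 189, 188, 188, 186, 185, 185, 187, 190, 187, 138, 109, 105, 105, 105, 105, 101, 70, 44, 37, 36, 36, 37, 36, 37, 37, 36, 41, 65, 95, 103, 104, 105] R [44, 44, 45, 44, 44, 44, 44, 45, 45, 44, 43, 44, 43, 47, 74, 97, 104, 105, 105, 104, 107, 126, 168, 182, 182, 181, 181, 184, 186, 187, 186, 184, 184, 186, 188, 190, 191, 193, 193, 192]
190 L [84, 83, 84, 83, 83, 83, 83, 82, 82, 83, 83, 83, 82, 83, 82, 83, 82, 83, 83, 83, 83, 82, 83, 82, 83, 83, 83, 82, 82, 83, 83, 82, 83, 82] R [41, 43, 44, 43, 43, 43, 45, 44, 46, 61, 94, 104, 104, 105, 105, 109, 135, 181, 196, 196, 195, 194, 193, 191, 188, 185, 184, 186, 189, 191, 189, 187, 187, 189, 193, 194, 194, 191, 187, 183]
col340 [20, 18, 20, 20, 18, 19, 20, 18, 18, 27, 71, 100, 87, 59, 40, 37, 39, 38, 45, 79, 106, 109, 110, 109, 116, 135, 149, 151, 151, 150, 150, 151, 150, 149, 150] col402 [44, 44, 44, 44, 43, 43, 44, 59, 89, 105, 107, 107, 107, 112, 149, 178, 182, 183, 186, 187, 187, 186, 183]
(272, 0) [0.5207 0.0549]
(277, 120) [ 0.5069 -0.0182]
(427, 0) [0.6164 0.0356]
(416, 120) [ 0.6013 -0.0365]
(410, 209) [ 0.5897 -0.1002]
(346, 119) [ 0.5541 -0.0267]
(346, 124) [ 0.5536 -0.03  ]
```

```bash
python3 - <<'E'
from h import *
W=cam('wrist'); P=lambda u,v:onz(W,(u,v),.08)[:2]
L=[P(268.7,5),P(270.8,60),P(272.9,130)];Rr=[P(426.5,5),P(422,60),P(416.5,130),P(411.2,190)]
F=P(402,208.8); M=P(340,118.7)
def res(p):
    c,s=np.cos(p[2]),np.sin(p[2]); loc=lambda q:np.array([c*(q[0]-p[0])+s*(q[1]-p[1]),-s*(q[0]-p[0])+c*(q[1]-p[1])])
    return [loc(q)[0]+.05 for q in L]+[loc(q)[0]-.05 for q in Rr]+[loc(F)[1]+.091,loc(M)[1]+.026]
r=least_squares(res,(.5605,.004,-.18)); p=np.r_[r.x,1.8136]; print(p.round(4),(r.fun*1000).round(1)); 
todo(np.r_[model(p)['bay_floor'][:2],.225],np.degrees(p[2]))
E
```

```text
[ 5.5820e-01 -9.0000e-04 -1.9690e-01  1.8136e+00] [ 0.   0.2 -0.  -0.2 -0.1  0.1 -0.  -0.1  0.1]
t 8.8667 tcp [ 0.5289 -0.0815  0.2614] head -11.1 gap 18.3 F [-0.4  0.4 -4.9]
move [114.3  14.4  37.3] rot [-1.5 -0.6  0.2]  after rot move [114.7  13.   36.4]
```

The rim fit has 0.2 mm residuals, so I trust it. Next I move over the bay and check.

Request:
drive_tool --linear '[[0, 0, 0], [28, 3, 0], [30, 4, 0], [30, 3, 0], [20, 2, 0], [5, 1, 0], [0, 0, 0], [0, 0, 0]]' --rot '[[-1.5, -0.6, 0], [0, 0, 0], [0, 0, 0], [0, 0, 0], [0, 0, 0], [0, 0, 0], [0, 0, 0], [0, 0, 0]]' --hand '[10, 10, 10, 10, 10, 10, 10, 10]'

```text
t: 9.53
tcp_pos: [0.5659, 0.0204, 0.2618]
tool_rot: [0.777, 0.629, -0.0, 0.002]
force: [-0.4, 0.3, -5.4]
finger_gap: 0.219
```

```bash
cat > b.py <<'E'
from h import *
p=(.5582,-.0009,-.1969,1.8136)
todo(np.r_[model(p)['bay_floor'][:2],.005+.1265],np.degrees(p[2]))
E
python3 b.py
```

```text
t 9.5333 tcp [0.5659 0.0204 0.2618] head -12.0 gap 18.7 F [-0.4  0.3 -5.4]
move [  8.   -3.9 130.3] rot [ 0.2  0.2 -0.8]  after rot move [  7.6  -3.4 130.3]
```

Request:
drive_tool --linear '[[4, -2, 10], [4, -2, 20], [0, 0, 15], [0, 0, 0], [0, 0, 0]]' --rot '[[0.2, 0.2, -0.8], [0, 0, 0], [0, 0, 0], [0, 0, 0], [0, 0, 0]]' --hand '[10, 10, 10, 10, 10]'

```text
t: 9.95
tcp_pos: [0.5628, 0.0235, 0.2145]
tool_rot: [0.774, 0.633, -0.0, 0.0]
force: [-0.4, -0.8, -5.1]
finger_gap: 0.214
```

```bash
python3 b.py
```

```text
t 9.95 tcp [0.5628 0.0235 0.2145] head -11.5 gap 18.3 F [-0.4 -0.8 -5.1]
move [ 5.3  0.3 83. ] rot [ 0.   0.  -0.2]  after rot move [ 5.2  0.3 83. ]
```

Request:
drive_tool --linear '[[6, 0, 0], [0, 0, 0], [0, 0, 0]]' --rot '[[0, 0, 0], [0, 0, 0], [0, 0, 0]]' --hand '[10, 10, 10]'

```text
t: 10.2
tcp_pos: [0.5641, 0.0281, 0.2151]
tool_rot: [0.775, 0.632, -0.0, 0.0]
force: [-1.4, -0.6, -5.3]
finger_gap: 0.216
```

```bash
python3 b.py; python3 -c "
from h import *
shot('wrist','e.png')"
```

```text
t 10.2 tcp [0.5641 0.0281 0.2151] head -11.6 gap 18.4 F [-1.4 -0.6 -5.3]
move [ 0.5 -0.2 83.6] rot [ 0.   0.  -0.4]  after rot move [ 0.4 -0.2 83.6]
```

View pics/e.png

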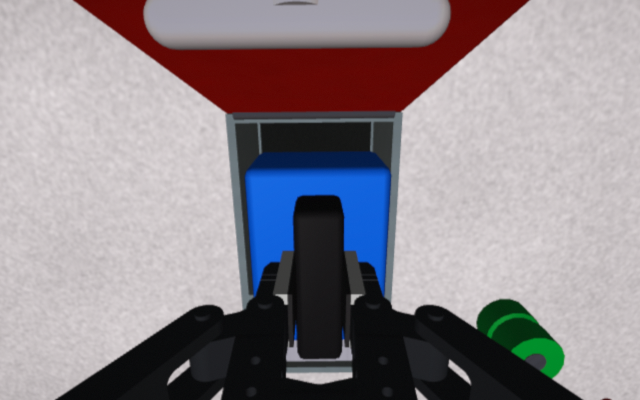

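The battery sits inside the rim: its columns are 247–390, against rim columns 235–395. Lowering now.

Request:
drive_tool --linear '[[0, 0, 10], [0, 0, 15], [0, 0, 15], [0, 0, 15], [0, 0, 10], [0, 0, 5], [0, 0, 0], [0, 0, 0]]' --rot '[[0, 0, 0], [0, 0, 0], [0, 0, 0], [0, 0, 0], [0, 0, 0], [0, 0, 0], [0, 0, 0], [0, 0, 0]]' --hand '[10, 10, 10, 10, 10, 10, 10, 10]'

```text
t: 10.92
tcp_pos: [0.568, 0.0279, 0.1439]
tool_rot: [0.775, 0.632, 0.004, 0.004]
force: [0.6, -0.4, -4.3]
finger_gap: 0.218
```

```bash
python3 b.py
```

```text
t 10.9167 tcp [0.568  0.0279 0.1439] head -11.6 gap 18.6 F [ 0.6 -0.4 -4.3]
move [-0.2 -4.1 12.3] rot [ 0.7  0.  -0.3]  after rot move [-0.2 -4.  12.4]
```

Request:
drive_tool --linear '[[0, -4, 3], [0, 0, 3], [0, 0, 2], [0, 0, 2], [0, 0, 1], [0, 0, 0]]' --rot '[[0.6, 0, -0.3], [0, 0, 0], [0, 0, 0], [0, 0, 0], [0, 0, 0], [0, 0, 0]]' --hand '[10, 10, 10, 10, 10, 10]'

```text
t: 11.42
tcp_pos: [0.5654, 0.0287, 0.1344]
tool_rot: [0.773, 0.635, 0.002, 0.002]
force: [-0.2, -0.1, -4.3]
finger_gap: 0.221
```

```bash
python3 b.py
```

```text
t 11.4167 tcp [0.5654 0.0287 0.1344] head -11.2 gap 18.8 F [-0.2 -0.1 -4.3]
move [-0.4 -1.3  2.9] rot [ 0.3 -0.   0.1]  after rot move [-0.4 -1.3  2.9]
```

Request:
drive_tool --linear '[[0, -1, 1], [0, 0, 1], [0, 0, 1], [0, 0, 1]]' --rot '[[0, 0, 0], [0, 0, 0], [0, 0, 0], [0, 0, 0]]' --hand '[10, 10, 10, 10]'

```text
t: 11.75
tcp_pos: [0.5649, 0.029, 0.1311]
tool_rot: [0.773, 0.634, 0.002, 0.003]
force: [-2.3, 2.5, 7.6]
finger_gap: 0.218
```

```bash
python3 b.py
```

```text
t 11.75 tcp [0.5649 0.029  0.1311] head -11.2 gap 18.6 F [-2.3  2.5  7.6]
move [-0.6 -0.7 -0.4] rot [ 0.4 -0.   0. ]  after rot move [-0.6 -0.7 -0.4]
```

The battery has touched the floor at the expected height. Now I release and rise.

Request:
drive_tool --linear '[[0, 0, 0], [0, 0, 0], [0, 0, 0], [0, 0, 0], [0, 0, -5], [0, 0, -10], [0, 0, -20], [0, 0, -30], [0, 0, -30], [0, 0, -30], [0, 0, -30], [0, 0, -30], [0, 0, -30], [0, 0, -20], [0, 0, 0]]' --rot '[[0, 0, 0], [0, 0, 0], [0, 0, 0], [0, 0, 0], [0, 0, 0], [0, 0, 0], [0, 0, 0], [0, 0, 0], [0, 0, 0], [0, 0, 0], [0, 0, 0], [0, 0, 0], [0, 0, 0], [0, 0, 0], [0, 0, 0]]' --hand '[38, 38, 38, 38, 38, 38, 38, 38, 38, 38, 38, 38, 38, 38, 38]'

```text
t: 13.0
tcp_pos: [0.5626, 0.0289, 0.3878]
tool_rot: [0.773, 0.634, 0.006, 0.007]
force: [1.1, -0.5, -0.1]
finger_gap: 0.449
```

```bash
python3 - <<'E'
from h import *
p0=np.array((.5582,-.0009,-.1969,1.8136)); T,S=cam('top'),cam('scene')
shot('wrist','f1.png')
obs=[]
for n,c in (('top',T),('scene',S)):
    shot(n,'f_%s.png'%n)
    for l in ('lid_hinge','lid_tab','stud_grip'):
        for x in cams.spot_point(l,n)[:1]: obs.append((c,l,x['at'])); print(n,l,np.round(x['at'],1),round(x['score'],2),proj(c,model(p0)[l]).round(1))
g=lambda th:np.concatenate([proj(c,model(np.r_[p0[:3],th]))[0]-px for c,l,px in []]) if 0 else np.concatenate([proj(c,model(np.r_[p0[:3],th[0]])[l])[0]-px for c,l,px in obs if l!='lid_hinge'])
r=least_squares(g,[1.81],loss='soft_l1',f_scale=2); print('th',r.x,g(r.x).round(1))
p=np.r_[p0[:3],r.x]
print({k:v.round(3).tolist() for k,v in model(p).items()})
todo(np.array([.5649,.029,.33]),-11.3)
a=cv2.imread('pics/f1.png'); b=cv2.resize(cv2.imread('pics/f_scene.png')[120:320,220:480],None,fx=2,fy=2); 
o=np.zeros((400,1160,3),np.uint8); o[:,:640]=a; o[:,640:1160]=b[:400,:520]; cv2.imwrite('pics/f.png',cv2.resize(o,(800,276)))
E
```

```text
top lid_hinge [293.3 208.6] 0.71 [[294.  210.5]]
top lid_tab [256.2 196.4] 0.59 [[261.9 195.5]]
top stud_grip [255.8 196.5] 0.66 [[258.5 197.5]]
scene lid_hinge [343.7 230.3] 0.76 [[346.3 231.4]]
scene lid_tab [369.7 176.3] 0.72 [[366.2 175.8]]
scene stud_grip [369.7 198.6] 0.68 [[370.  201.3]]
th [1.84544] [ 3.1 -1.3  1.1  0.8 -1.6  1.6  1.6  4.7]
{'cabinet': [0.558, -0.001, 0.0], 'bay_floor': [0.564, 0.029, 0.005], 'lid_hinge': [0.576, 0.088, 0.08], 'lid_tab': [0.588, 0.149, 0.269], 'stud_grip': [0.591, 0.163, 0.213]}
t 13.45 tcp [0.5607 0.0291 0.3802] head -11.3 gap 37.8 F [ 0.2 -1.   0.2]
move [ 0.7  3.9 50.2] rot [0.3 0.  0. ]  after rot move [ 0.7  4.1 50.2]
```

View pics/f.png

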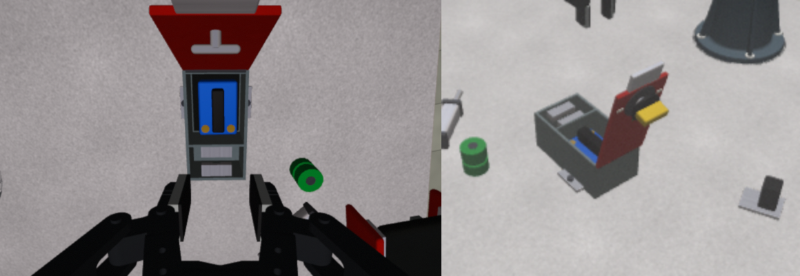

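The battery stands flat in the bay. I'll close the fingers and go over and behind the lid.

Request:
drive_tool --linear '[[0, 0, -20], [0, 3, -20], [0, 0, -15], [20, 0, 0], [32, 0, 0], [32, 0, 0], [32, 0, 0], [32, 0, 0], [32, 0, 0], [20, 0, 0], [0, 0, 0], [0, 0, 0]]' --rot '[[0.3, 0, 0], [0, 0, 0], [0, 0, 0], [0, 0, 0], [0, 0, 0], [0, 0, 0], [0, 0, 0], [0, 0, 0], [0, 0, 0], [0, 0, 0], [0, 0, 0], [0, 0, 0]]' --hand '[0, 0, 0, 0, 0, 0, 0, 0, 0, 0, 0, 0]'

```text
t: 14.45
tcp_pos: [0.6053, 0.2315, 0.4249]
tool_rot: [0.775, 0.632, -0.009, -0.007]
force: [-0.3, 0.4, -0.1]
finger_gap: -0.003
```

```bash
cat > lid.py <<'E'
from h import *
import sys
x,y,a=.5582,-.0009,-.1969
def goal(th,r,gap=0):
    yc=.091-r*np.cos(th)+(.008+gap)*np.sin(th)+.011; z=.08+r*np.sin(th)+(.008+gap)*np.cos(th)+.0726
    return np.array([x-np.sin(a)*yc,y+np.cos(a)*yc,z])
s=manip.sense(); d=s['tcp_pos']-[x,y,0]; print('cab frame',(np.cos(a)*d[0]+np.sin(a)*d[1]).round(4),(-np.sin(a)*d[0]+np.cos(a)*d[1]).round(4),d[2].round(4))
for g in sys.argv[1:]:
    th,r,gp=map(float,g.split(',')); print(g); todo(goal(th,r,gp),np.degrees(a))
E
python3 lid.py 1.83,.196,.03 1.83,.196,0
```

```text
cab frame 0.0008 0.2371 0.4249
1.83,.196,.03
t 14.45 tcp [0.6053 0.2315 0.4249] head -11.6 gap -0.3 F [-0.3  0.4 -0.1]
move [-47.7   1.4  92.8] rot [-1.2  0.3 -0.3]  after rot move [-48.1  -0.8  92.6]
1.83,.196,0
t 14.45 tcp [0.6053 0.2315 0.4249] head -11.6 gap -0.3 F [-0.3  0.4 -0.1]
move [-76.7   1.4  85.3] rot [-1.2  0.3 -0.3]  after rot move [-77.1  -0.8  84.9]
```

Request:
drive_tool --linear '[[0, 0, 10], [-5, 0, 20], [-10, 0, 20], [-10, 0, 20], [-10, 0, 12], [0, 0, 0], [0, 0, 0]]' --rot '[[-1.2, 0.3, -0.3], [0, 0, 0], [0, 0, 0], [0, 0, 0], [0, 0, 0], [0, 0, 0], [0, 0, 0]]' --hand '[0, 0, 0, 0, 0, 0, 0]'

```text
t: 15.03
tcp_pos: [0.5971, 0.1894, 0.3378]
tool_rot: [0.774, 0.633, -0.002, -0.0]
force: [0.7, 0.0, 0.7]
finger_gap: -0.0
```

```bash
python3 lid.py 1.83,.196,0 1.57,.198,0
```

```text
cab frame 0.0009 0.1943 0.3378
1.83,.196,0
t 15.0333 tcp [0.5971 0.1894 0.3378] head -11.5 gap -0.0 F [0.7 0.  0.7]
move [-34.3  -0.8  -2.1] rot [-0.2  0.2 -0.2]  after rot move [-34.3  -0.9  -2.2]
1.57,.198,0
t 15.0333 tcp [0.5971 0.1894 0.3378] head -11.5 gap -0.0 F [0.7 0.  0.7]
move [-84.5  -0.6 -12.5] rot [-0.2  0.2 -0.2]  after rot move [-84.4  -0.9 -12.8]
```

Request:
drive_tool --linear '[[-10, 0, -2], [-10, 0, -2], [-8, 0, -1], [-8, 0, -1], [-8, 0, -1.5], [-8, 0, -1.5], [-8, 0, -1.5], [-8, 0, -1.5], [-8, 0, -1], [-8, 0, 0], [0, 0, 0]]' --rot '[[0, 0, 0], [0, 0, 0], [0, 0, 0], [0, 0, 0], [0, 0, 0], [0, 0, 0], [0, 0, 0], [0, 0, 0], [0, 0, 0], [0, 0, 0], [0, 0, 0]]' --hand '[0, 0, 0, 0, 0, 0, 0, 0, 0, 0, 0]'

```text
t: 15.95
tcp_pos: [0.5799, 0.1015, 0.3561]
tool_rot: [0.775, 0.632, 0.003, -0.001]
force: [-0.2, 1.4, -0.9]
finger_gap: -0.001
```

```bash
python3 lid.py 1.57,.198,0 1.3,.2,0 1.0,.202,0
```

```text
cab frame 0.0012 0.1047 0.3561
1.57,.198,0
t 15.95 tcp [0.5799 0.1015 0.3561] head -11.5 gap -0.1 F [-0.2  1.4 -0.9]
move [ 5.2 -1.3  5.5] rot [ 0.2 -0.4 -0.3]  after rot move [ 5.2 -1.2  5.5]
1.3,.2,0
t 15.95 tcp [0.5799 0.1015 0.3561] head -11.5 gap -0.1 F [-0.2  1.4 -0.9]
move [-48.5  -1.    8.3] rot [ 0.2 -0.4 -0.3]  after rot move [-48.4  -1.2   8.6]
1.0,.202,0
t 15.95 tcp [0.5799 0.1015 0.3561] head -11.5 gap -0.1 F [-0.2  1.4 -0.9]
move [-105.3   -0.9   28.5] rot [ 0.2 -0.4 -0.3]  after rot move [-105.1   -1.2   29.2]
```

Request:
drive_tool --linear '[[-8, 0, 1], [-8, 0, 1], [-8, 0, 1], [-8, 0, 1.5], [-8, 0, 2], [-8, 0, 2], [-8, 0, 2.5], [-8, 0, 2.5], [-8, 0, 3], [-8, 0, 3], [-8, 0, 3], [-8, 0, 3.5], [-8, 0, 3.5], [0, 0, 0]]' --rot '[[0, 0, 0], [0, 0, 0], [0, 0, 0], [0, 0, 0], [0, 0, 0], [0, 0, 0], [0, 0, 0], [0, 0, 0], [0, 0, 0], [0, 0, 0], [0, 0, 0], [0, 0, 0], [0, 0, 0], [0, 0, 0]]' --hand '[0, 0, 0, 0, 0, 0, 0, 0, 0, 0, 0, 0, 0, 0]'

```text
t: 17.12
tcp_pos: [0.5571, -0.0122, 0.3236]
tool_rot: [0.775, 0.632, 0.004, 0.0]
force: [0.3, 0.4, -0.6]
finger_gap: 0.0
```

```bash
python3 lid.py 1.0,.202,0 0.7,.204,0; python3 - <<'E'
from h import *
p0=np.array((.5582,-.0009,-.1969)); 
for n in ('scene','top'):
    c=cam(n); shot(n,'g_%s.png'%n)
    for l in ('lid_tab','stud_grip'):
        for x in cams.spot_point(l,n)[:1]: print(n,l,np.round(x['at'],1),round(x['score'],2),least_squares(lambda th:proj(c,model(np.r_[p0,th])[l])[0]-x['at'],[1.2]).x)
E
```

```text
cab frame 0.0012 -0.0113 0.3236
1.0,.202,0
t 17.1167 tcp [ 0.5571 -0.0122  0.3236] head -11.6 gap 0.0 F [ 0.3  0.4 -0.6]
move [10.9 -1.2 -3.2] rot [ 0.3 -0.3 -0.3]  after rot move [10.9 -1.2 -3.3]
0.7,.204,0
t 17.1167 tcp [ 0.5571 -0.0122  0.3236] head -11.6 gap 0.0 F [ 0.3  0.4 -0.6]
move [-37.8  -1.1  33.3] rot [ 0.3 -0.3 -0.3]  after rot move [-37.6  -1.2  33.5]
scene lid_tab [319.4 150.5] 0.97 [0.99760162]
scene stud_grip [332.2 169.1] 0.58 [0.9552603]
top lid_tab [332.4 215.2] 0.71 [0.98212467]
top stud_grip [313.1 208.2] 0.63 [0.951262]
```

The lid follows (θ≈0.97), so I keep going.

Request:
drive_tool --linear '[[-7.5, 0, 6.5], [-7.5, 0, 6.5], [-7.5, 0, 6.5], [-7.5, 0, 7], [-7.5, 0, 7], [-6, 0, 8], [-6, 0, 8], [-6, 0, 8.5], [-6, 0, 8.5], [-6, 0, 8.5], [-6, 0, 8.5], [-4, 0, 9.5], [-4, 0, 9.5], [-3.5, 0, 9.5], [-3.5, 0, 10], [0, 0, 0]]' --rot '[[0, 0, 0], [0, 0, 0], [0, 0, 0], [0, 0, 0], [0, 0, 0], [0, 0, 0], [0, 0, 0], [0, 0, 0], [0, 0, 0], [0, 0, 0], [0, 0, 0], [0, 0, 0], [0, 0, 0], [0, 0, 0], [0, 0, 0], [0, 0, 0]]' --hand '[0, 0, 0, 0, 0, 0, 0, 0, 0, 0, 0, 0, 0, 0, 0, 0]'

```text
t: 18.75
tcp_pos: [0.5389, -0.1048, 0.1887]
tool_rot: [0.774, 0.633, 0.004, -0.0]
force: [-0.8, 0.0, -0.1]
finger_gap: -0.003
```

```bash
python3 lid.py 0.2,.207,0 0,.207,0
```

```text
cab frame 0.0014 -0.1057 0.1887
0.2,.207,0
t 18.75 tcp [ 0.5389 -0.1048  0.1887] head -11.4 gap -0.2 F [-0.8  0.  -0.1]
move [  6.5  -1.3 -12.9] rot [ 0.3 -0.4 -0.1]  after rot move [  6.4  -1.4 -12.9]
0,.207,0
t 18.75 tcp [ 0.5389 -0.1048  0.1887] head -11.4 gap -0.2 F [-0.8  0.  -0.1]
move [ 0.5 -1.5 28.1] rot [ 0.3 -0.4 -0.1]  after rot move [ 0.7 -1.4 28.1]
```

Request:
drive_tool --linear '[[0.5, 0, 6], [0, 0, 6], [0, 0, 6], [0, 0, 5], [0, 0, 3], [0, 0, 2], [0, 0, 1], [0, 0, 1]]' --rot '[[0, 0, 0], [0, 0, 0], [0, 0, 0], [0, 0, 0], [0, 0, 0], [0, 0, 0], [0, 0, 0], [0, 0, 0]]' --hand '[0, 0, 0, 0, 0, 0, 0, 0]'

```text
t: 19.42
tcp_pos: [0.5398, -0.105, 0.1606]
tool_rot: [0.773, 0.635, 0.004, 0.002]
force: [-1.3, -0.2, 5.3]
finger_gap: -0.0
```

```bash
python3 lid.py 0,.207,0
```

```text
cab frame 0.0023 -0.1057 0.1606
0,.207,0
t 19.4167 tcp [ 0.5398 -0.105   0.1606] head -11.2 gap -0.0 F [-1.3 -0.2  5.3]
move [ 0.7 -2.3  0. ] rot [ 0.4 -0.2  0.1]  after rot move [ 0.7 -2.3  0. ]
```

Exactly at the shut height. A little more push confirms it hits a hard stop.

Request:
drive_tool --linear '[[0, 0, 1.5], [0, 0, 1.5], [0, 0, 1.5]]' --rot '[[0, 0, 0], [0, 0, 0], [0, 0, 0]]' --hand '[0, 0, 0]'

```text
t: 19.67
tcp_pos: [0.5398, -0.1049, 0.1606]
tool_rot: [0.772, 0.636, 0.004, 0.003]
force: [-2.9, -0.3, 11.6]
finger_gap: 0.001
```

Request:
drive_tool --linear '[[0, 0, -10], [0, 0, -20], [0, 0, -30], [0, 0, -30], [0, 0, -30], [-15, 0, -25], [-25, 0, 0], [-15, 0, 0], [0, 0, 0], [0, 0, 0]]' --rot '[[0, 0, 0], [0, 0, 0], [0, 0, 0], [0, 0, 0], [0, 0, 0], [0, 0, 0], [0, 0, 0], [0, 0, 0], [0, 0, 0], [0, 0, 0]]' --hand '[0, 0, 0, 0, 0, 0, 30, 30, 30, 30]'

```text
t: 20.5
tcp_pos: [0.5287, -0.1577, 0.3173]
tool_rot: [0.771, 0.637, 0.006, 0.006]
force: [-1.0, -0.1, 0.6]
finger_gap: 0.354
```

```bash
python3 - <<'E'
from h import *
p=np.array((.5582,-.0009,-.1969,0.)); m=model(p); print('stud model',m['stud_grip'])
obs=[]
for n in ('wrist','top','scene'):
    shot(n,'h_%s.png'%n); c=cam(n)
    for l in ('lid_tab','stud_grip'):
        for x in cams.spot_point(l,n)[:1]: print(n,l,np.round(x['at'],1),round(x['score'],2),proj(c,m[l]).round(1),onz(c,x['at'],m[l][2]).round(4)); obs.append((c,x['at'])) if l=='stud_grip' else 0
print('tri',tri(obs))
todo(np.r_[m['stud_grip'][:2],.25],np.degrees(p[2])+90)
E
```

```text
stud model [ 0.54685345 -0.05777931  0.117     ]
wrist lid_tab [309.9 120.5] 0.89 [[312.2 120.8]] [ 0.5352 -0.1062  0.088 ]
wrist stud_grip [308.6  47.2] 0.88 [[312.4  52.2]] [ 0.5449 -0.0541  0.117 ]
top lid_tab [367.4 228.7] 0.62 [[371.1 226.1]] [ 0.5304 -0.0976  0.088 ]
top stud_grip [352.1 217.9] 0.9 [[351.8 221. ]] [ 0.5545 -0.0584  0.117 ]
scene lid_tab [300.3 189.1] 0.7 [[298.1 188.7]] [ 0.5347 -0.1012  0.088 ]
scene stud_grip [311.1 187.4] 0.63 [[308.9 188.9]] [ 0.5388 -0.0578  0.117 ]
tri [ 0.54793984 -0.0548122   0.12445877]
t 20.95 tcp [ 0.5287 -0.1572  0.3164] head -10.7 gap 30.4 F [-0.3  0.5 -0.4]
move [100.9  -1.7  66.5] rot [  0.8   0.6 -89.4]  after rot move [  1.6 101.   66.4]
```

View pics/h_wrist.png

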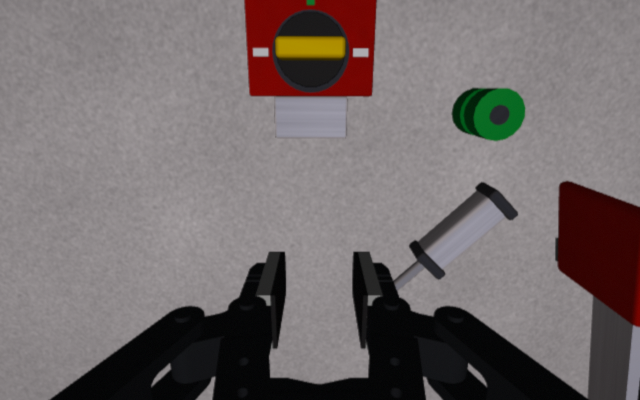

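The lid is shut: hard stop at 11.6 N at the exact height. The bar lies unlocked at (277–345, 47), in line with the white marks. I'll rotate the tool −89° to span it.

Request:
drive_tool --linear '[[0, 0, 0], [0, 0, 0], [0, 0, 0], [0, 0, 0], [0, 0, 0], [0, 0, 0], [0, 0, 0], [0, 0, 0], [0, 0, 0], [0, 0, 0], [0, 0, 0], [0, 0, 0], [0, 0, 0], [0, 0, 0]]' --rot '[[0, 0, -6.9], [0, 0, -6.9], [0, 0, -6.9], [0, 0, -6.9], [0, 0, -6.9], [0, 0, -6.9], [0, 0, -6.9], [0, 0, -6.9], [0, 0, -6.9], [0, 0, -6.9], [0, 0, -6.9], [0, 0, -6.9], [0, 0, -6.9], [0, 0, 0]]' --hand '[45, 45, 45, 45, 45, 45, 45, 45, 45, 45, 45, 45, 45, 45]'

```text
t: 22.12
tcp_pos: [0.5289, -0.1538, 0.3135]
tool_rot: [0.065, 0.998, 0.002, 0.005]
force: [0.1, 0.2, -0.6]
finger_gap: 0.53
```

```bash
cat > st.py <<'E'
from h import *
import sys
p=np.array((.5582,-.0009,-.1969,0.)); m=model(p)
todo(np.r_[m['stud_grip'][:2],float(sys.argv[1])],np.degrees(p[2])+90)
print('q6',manip.sense()['q'][5].round(2))
E
python3 st.py .25; python3 - <<'E'
from h import *
shot('wrist'); c=cam('wrist')
for x in cams.spot_point('stud_grip','wrist')[:1]: print(x['at'],x['score'],onz(c,x['at'],.117))
E
```

```text
t 22.1167 tcp [ 0.5289 -0.1538  0.3135] head 82.5 gap 45.3 F [ 0.1  0.2 -0.6]
move [-4.6 97.3 63.9] rot [0.2 0.5 3.8]  after rot move [ 1.2 97.7 63.5]
q6 -1.93
[446.0, 192.6] 0.85 [ 0.54554304 -0.05463042  0.117     ]
```

Request:
drive_tool --linear '[[0, 0, 0], [0, 20, 5], [0, 26, 15], [0, 26, 15], [1, 20, 15], [0, 6, 5], [0, 0, 0], [0, 0, 0]]' --rot '[[0.2, 0.5, 3.8], [0, 0, 0], [0, 0, 0], [0, 0, 0], [0, 0, 0], [0, 0, 0], [0, 0, 0], [0, 0, 0]]' --hand '[45, 45, 45, 45, 45, 45, 45, 45]'

```text
t: 22.88
tcp_pos: [0.5513, -0.0567, 0.2576]
tool_rot: [0.114, 0.993, -0.001, 0.002]
force: [0.1, -0.3, -0.3]
finger_gap: 0.527
```

```bash
python3 st.py .185; python3 - <<'E'
from h import *
shot('wrist','i.png'); c=cam('wrist')
for x in cams.spot_point('stud_grip','wrist')[:1]: print(x['at'],x['score'],onz(c,x['at'],.117), proj(c,[[.5469,-.0578,.117]]))
E
```

```text
t 22.8833 tcp [ 0.5513 -0.0567  0.2576] head 76.9 gap 45.0 F [ 0.1 -0.3 -0.3]
move [ 4.5 -1.9 72.6] rot [-0.1  0.3 -1.8]  after rot move [ 4.2 -1.9 72.6]
q6 -1.64
[322.2, 205.2] 0.74 [ 0.54556047 -0.05366811  0.117     ] [[316.26025542 208.57943199]]
```

View pics/i.png

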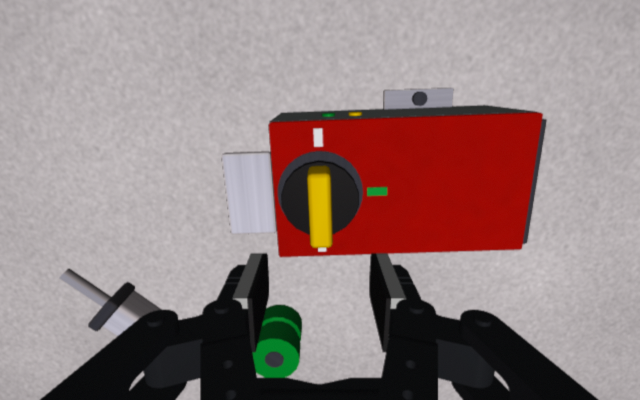

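The bar spans columns 308–332 and rows 167–248, between the jaws. I'll work out its centre on the top face (z 0.129).

```bash
python3 - <<'E'
from h import *
im=cv2.imread('pics/i.png').astype(int); m=((im[:,:,2]>120)&(im[:,:,1]>90)&(im[:,:,0]<90)).astype(np.uint8); m[:, :295]=0; m[:140]=0
r=cv2.minAreaRect(np.argwhere(m)[:,::-1].astype(np.float32)); print(r)
for y in (175,190,210,230,243): print(y,np.flatnonzero(m[y])[[0,-1]], im[y,304:336,2].tolist())
print(np.flatnonzero(m[:,319])[[0,-1]], im[160:175,319,2].tolist(),im[232:254,319,2].tolist())
c=cam('wrist'); b=cv2.boxPoints(r); q=[onz(c,u,.129) for u in b]; [print(v.round(4)) for v in q]; print(np.mean(q,0))
E
```

```text
((319.48687744140625, 210.01390075683594), (74.35123443603516, 22.262142181396484), 88.45184326171875)
175 [308 328] [33, 33, 38, 70, 122, 152, 166, 177, 183, 185, 184, 185, 185, 185, 187, 188, 189, 189, 190, 190, 191, 191, 183, 171, 155, 115, 68, 42, 35, 34, 35, 34]
190 [308 330] [32, 32, 36, 66, 143, 179, 195, 208, 217, 219, 219, 220, 220, 220, 220, 220, 221, 221, 221, 222, 222, 220, 215, 204, 187, 171, 126, 65, 36, 33, 33, 33]
210 [309 330] [29, 31, 31, 35, 72, 147, 181, 197, 209, 217, 219, 219, 220, 221, 220, 221, 221, 220, 220, 220, 220, 220, 219, 209, 194, 178, 151, 90, 44, 31, 31, 32]
230 [310 331] [28, 28, 28, 29, 33, 72, 150, 183, 198, 209, 217, 219, 219, 220, 220, 219, 219, 219, 219, 218, 218, 218, 218, 215, 202, 188, 172, 129, 67, 35, 30, 30]
243 [311 331] [154, 154, 153, 153, 152, 152, 140, 171, 192, 203, 215, 219, 219, 219, 219, 218, 218, 217, 218, 218, 217, 216, 216, 216, 206, 193, 176, 150, 144, 151, 154, 153]
[173 247] [36, 16, 25, 35, 36, 50, 73, 86, 90, 92, 93, 95, 101, 127, 164] [219, 219, 219, 218, 219, 219, 218, 218, 219, 218, 219, 218, 218, 211, 195, 187, 203, 216, 216, 191, 157, 152]
[ 0.5211 -0.0573  0.129 ]
[ 0.5236 -0.0448  0.129 ]
[ 0.5696 -0.0538  0.129 ]
[ 0.5669 -0.0672  0.129 ]
[ 0.54530387 -0.0557659   0.129     ]
```

```bash
sed -i "s/^todo.*/todo(np.r_[.5456,-.0563,float(sys.argv[1])],float(sys.argv[2]) if len(sys.argv)>2 else 78.5)/" st.py; python3 st.py .182
```

```text
t 22.9833 tcp [ 0.5516 -0.0575  0.2582] head 76.8 gap 45.4 F [-0.1  0.5  0.3]
move [ 6.7 -0.  76.2] rot [-0.1  0.4 -1.7]  after rot move [ 6.1 -0.  76.2]
q6 -1.64
```

Request:
drive_tool --linear '[[6, 0, 0], [0, 0, 10], [0, 0, 15], [0, 0, 10], [0, 0, 5], [0, 0, 0], [0, 0, 0]]' --rot '[[0, 0, -1.7], [0, 0, 0], [0, 0, 0], [0, 0, 0], [0, 0, 0], [0, 0, 0], [0, 0, 0]]' --hand '[36, 36, 36, 36, 36, 36, 36]'

```text
t: 23.57
tcp_pos: [0.5494, -0.0644, 0.22]
tool_rot: [0.106, 0.994, -0.004, 0.009]
force: [0.7, 0.9, 0.8]
finger_gap: 0.423
```

```bash
python3 st.py .182
```

```text
t 23.5667 tcp [ 0.5494 -0.0644  0.22  ] head 77.8 gap 36.1 F [0.7 0.9 0.8]
move [ 6.1  7.3 37.9] rot [-0.3  1.1 -0.7]  after rot move [ 5.3  7.1 38. ]
q6 -1.67
```

Request:
drive_tool --linear '[[3, 4, 0], [3, 3, 0], [0, 0, 0], [0, 0, 0]]' --rot '[[-0.3, 1.1, -0.7], [0, 0, 0], [0, 0, 0], [0, 0, 0]]' --hand '[36, 36, 36, 36]'

```text
t: 23.9
tcp_pos: [0.5455, -0.0565, 0.2214]
tool_rot: [0.1, 0.995, -0.0, 0.001]
force: [-0.2, -1.1, -0.5]
finger_gap: 0.422
```

```bash
python3 st.py .182
```

```text
t 23.9 tcp [ 0.5455 -0.0565  0.2214] head 78.5 gap 36.0 F [-0.2 -1.1 -0.5]
move [ 0.   0.2 39.4] rot [-0.   0.1 -0. ]  after rot move [-0.   0.2 39.4]
q6 -1.68
```

Request:
drive_tool --linear '[[0, 0, 6], [0, 0, 8], [0, 0, 8], [0, 0, 8], [0, 0, 6], [0, 0, 0], [0, 0, 0]]' --rot '[[0, 0, 0], [0, 0, 0], [0, 0, 0], [0, 0, 0], [0, 0, 0], [0, 0, 0], [0, 0, 0]]' --hand '[36, 36, 36, 36, 36, 36, 36]'

```text
t: 24.48
tcp_pos: [0.5455, -0.056, 0.1814]
tool_rot: [0.1, 0.995, -0.0, 0.001]
force: [-0.2, -0.3, -0.5]
finger_gap: 0.421
```

```bash
python3 st.py .182
```

```text
t 24.4833 tcp [ 0.5455 -0.056   0.1814] head 78.5 gap 36.0 F [-0.2 -0.3 -0.5]
move [-0.2 -0.3 -0.6] rot [-0.   0.1  0. ]  after rot move [-0.2 -0.3 -0.6]
q6 -1.68
```

Request:
drive_tool --linear '[[0, 0, 0], [0, 0, 0], [0, 0, 0], [0, 0, 0], [0, 0, 0], [0, 0, 0], [0, 0, 0]]' --rot '[[0, 0, 0], [0, 0, 0], [0, 0, 0], [0, 0, 0], [0, 0, 0], [0, 0, 0], [0, 0, 0]]' --hand '[5, 5, 5, 5, 5, 5, 5]' --force 40

```text
t: 25.07
tcp_pos: [0.5455, -0.0553, 0.1812]
tool_rot: [0.1, 0.995, 0.0, 0.001]
force: [0.4, 0.9, -1.6]
finger_gap: 0.155
```

```bash
python3 st.py .172
```

```text
t 25.0667 tcp [ 0.5455 -0.0553  0.1812] head 78.5 gap 13.3 F [ 0.4  0.9 -1.6]
move [-0.3 -1.   9.2] rot [0.1 0.1 0. ]  after rot move [-0.3 -1.   9.2]
q6 -1.68
```

Request:
drive_tool --linear '[[0, 0, 2], [0, 0, 3], [0, 0, 3], [0, 0, 2], [0, 0, 1], [0, 0, 1]]' --rot '[[0, 0, 0], [0, 0, 0], [0, 0, 0], [0, 0, 0], [0, 0, 0], [0, 0, 0]]' --hand '[5, 5, 5, 5, 5, 5]'

```text
t: 25.57
tcp_pos: [0.5454, -0.0552, 0.1724]
tool_rot: [0.1, 0.995, 0.0, 0.001]
force: [-1.7, 1.8, 6.3]
finger_gap: 0.152
```

```bash
python3 st.py .172
```

```text
t 25.5667 tcp [ 0.5454 -0.0552  0.1724] head 78.5 gap 12.9 F [-1.7  1.8  6.3]
move [-0.4 -1.   0.4] rot [0.  0.1 0. ]  after rot move [-0.4 -1.   0.4]
q6 -1.68
```

Request:
drive_tool --linear '[[0, 0, 1.2], [0, 0, 0.7], [0, 0, 0.7], [0, 0, 0.7], [0, 0, 0.7], [0, 0, 0.7]]' --rot '[[0, 0, 0], [0, 0, 2], [0, 0, 5], [0, 0, 6], [0, 0, 6], [0, 0, 6]]' --hand '[5, 5, 5, 5, 5, 5]'

```text
t: 26.07
tcp_pos: [0.5452, -0.0551, 0.1721]
tool_rot: [0.321, 0.947, 0.0, 0.002]
force: [-2.8, 1.4, 6.9]
finger_gap: 0.154
```

```bash
python3 st.py .172 -14
```

```text
t 26.0667 tcp [ 0.5452 -0.0551  0.1721] head 52.6 gap 13.1 F [-2.8  1.4  6.9]
move [-1.1 -0.7  0.1] rot [ 0.2  0.1 66.6]  after rot move [-1.1  0.7  0.1]
q6 -1.22
```

It turns freely while held at 9 mm. Continuing.

Request:
drive_tool --linear '[[0, 0, 0.7], [0, 0, 0.7], [0, 0, 0.7], [0, 0, 0.7], [0, 0, 0.7], [0, 0, 0.7], [0, 0, 0.7], [0, 0, 0.7], [0, 0, 0.7], [0, 0, 0.7], [0, 0, 0.5]]' --rot '[[0, 0, 6], [0, 0, 6], [0, 0, 6], [0, 0, 6], [0, 0, 6], [0, 0, 6], [0, 0, 6], [0, 0, 6], [0, 0, 6], [0, 0, 5], [0, 0, 0]]' --hand '[5, 5, 5, 5, 5, 5, 5, 5, 5, 5, 5]'

```text
t: 26.98
tcp_pos: [0.545, -0.0548, 0.173]
tool_rot: [0.764, 0.646, 0.002, 0.003]
force: [-0.9, 0.7, 6.4]
finger_gap: 0.154
```

```bash
python3 st.py .172 -11.5; python3 -c "
from h import *
print(manip.sense()['ft_torque'])"
```

```text
t 26.9833 tcp [ 0.545  -0.0548  0.173 ] head -9.6 gap 13.2 F [-0.9  0.7  6.4]
move [-1.4  0.9  1. ] rot [0.4 0.  1.9]  after rot move [-1.4  0.9  1. ]
q6 -0.14
[0.15599641 0.45627946 0.01378328]
```

Request:
drive_tool --linear '[[0, 0, 0.7], [0, 0, 0.5], [0, 0, -1], [0, 0, -1.5], [0, 0, -1.5], [0, 0, -1.5], [0, 0, -1], [0, 0, 0]]' --rot '[[0, 0, 1.5], [0, 0, 0.5], [0, 0, 0], [0, 0, 0], [0, 0, 0], [0, 0, 0], [0, 0, 0], [0, 0, 0]]' --hand '[5, 5, 5, 5, 5, 5, 5, 5]'

```text
t: 27.65
tcp_pos: [0.5449, -0.0548, 0.1781]
tool_rot: [0.776, 0.631, 0.002, 0.002]
force: [-0.5, 1.4, 4.3]
finger_gap: 0.152
```

```bash
python3 st.py .172 -11.5
```

```text
t 27.65 tcp [ 0.5449 -0.0548  0.1781] head -11.7 gap 13.0 F [-0.5  1.4  4.3]
move [-1.3  0.9  6.2] rot [ 0.4  0.  -0.2]  after rot move [-1.3  0.9  6.1]
q6 -0.1
```

The head has risen to about 3 mm, which is the catch position. Release and lift away.

Request:
drive_tool --linear '[[0, 0, 0], [0, 0, 0], [0, 0, 0], [0, 0, 0], [0, 0, 0], [0, 0, -10], [0, 0, -20], [0, 0, -30], [0, 0, -30], [0, 0, -30], [-20, 0, -20], [-30, 0, 0], [-30, 0, 0], [0, 0, 0], [0, 0, 0]]' --rot '[[0, 0, 0], [0, 0, 0], [0, 0, 0], [0, 0, 0], [0, 0, 0], [0, 0, 0], [0, 0, 0], [0, 0, 0], [0, 0, 0], [0, 0, 0], [0, 0, 0], [0, 0, 0], [0, 0, 0], [0, 0, 0], [0, 0, 0]]' --hand '[36, 36, 36, 36, 36, 36, 36, 36, 36, 36, 36, 36, 36, 36, 36]'

```text
t: 28.9
tcp_pos: [0.5272, -0.1353, 0.3358]
tool_rot: [0.774, 0.633, 0.003, 0.007]
force: [0.9, 0.4, 0.2]
finger_gap: 0.42
```

```bash
python3 - <<'E'
from h import *
a=shot('wrist'); W=cam('wrist'); b=shot('scene'); cv2.imwrite('pics/j.png',np.hstack([a[:300,140:500],cv2.resize(b[120:320,220:480],(390,300))])[:,:,::-1])
print(manip.sense()['tcp_pos'],manip.sense()['force'])
for x in cams.spot_point('stud_grip','wrist')[:1]: print(np.round(x['at'],1),x['score'],onz(W,x['at'],.114))
for l,P in (('coupling',(.706,-.142)),('air_cylinder',(.682,-.268)),('sensor',(.437,.3))):
    for n in ('scene',):
        r=cams.spot_point(l,n); print(l,r and onz(cam(n),r[0]['at'],0).round(3))
E
```

```text
[ 0.52748492 -0.13461298  0.33528153] [-0.30861053 -0.17950329  0.00755708]
[314.2  75.9] 0.56 [ 0.54451511 -0.05245676  0.114     ]
coupling [ 0.706 -0.131  0.   ]
air_cylinder [ 0.677 -0.275  0.   ]
sensor [0.422 0.302 0.   ]
```

View pics/j.png

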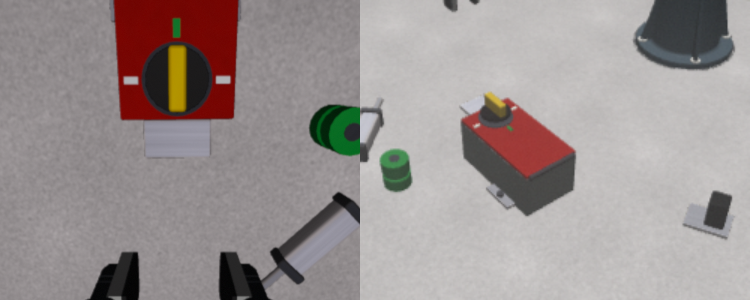

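The bar now points at the green mark, the lid is flat shut, and the gripper is clear of everything. Handing in.

```bash
python3 -c "
from station import order
print(order.sign_off())"
```

```text
the job is handed in; nothing more can be done
None
```

The battery is in the bay, the lid is shut and the stud is locked. I handed the job in at about 29 s of the 72 s limit.

- **Battery:** I lowered it held until it touched the bay floor (about 8 N, at the expected height) and only then released it. The picture taken afterwards shows it sitting flat in the bay.
- **Lid:** I pushed it down at the tab to a hard stop of about 12 N, with the fingertips at the shut height of 88 mm.
- **Stud:** I pressed it about 9 mm, turned it about 90° clockwise with little resistance and let it rise. By the tool's height it rests at about 3 mm, which is the catch position. In the last pictures the yellow bar is turned 90° and points at the green mark.
- **Final state:** The lid is flat, the force reads about zero and the gripper touches nothing.
- **Bystanders:** The coupling, air cylinder and sensor look untouched. The network's positions for them differ by 9–15 mm from the first readings, which I put down to detector noise because nothing came near them. I did not re-measure them.
- **Disagreements:** The network's lid and stud points differed from my rim-based fit by a few millimetres, up to about 9 mm in single views. Before gripping the stud I measured the bar directly from close by.

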